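# Delivery photo: hang the tag, show the bottle to the camera

### The arm

A 6-joint arm with a two-finger parallel gripper is mounted at the origin on the work surface. World frame = base frame: x ahead of the robot, y to its left, z up, the work surface at z = 0. Lengths are in m, angles in rad, forces in N, time in s.
With the tool pointing down it reaches from about 0.35 to 0.725 m from the base axis. Payload 6 kg.
Tool frame: the origin (TCP) lies between the finger pads, 19 mm behind the fingertips; this is the grasp point; z points along the fingers, y is the line along which they close (so a half turn about z gives the same grasp; the last joint's range is limited). The gripper opens to 85 mm and grips with 20 to 120 N. Pads are 22 mm wide; open, the fingers measure 114 mm over their backs; the gripper's body (76 mm by 85 mm) begins 54 mm behind the grasp point. The pads swing forward as they close: fully open they stand 13 mm farther back than shut.
Start: joints at [-0.889, 0.04, 0.085, 0, -1.615, -0.334], TCP at [0.205, -0.564, 0.25] pointing down, gripper open.
Joint ranges: [-2.56, 2.56], [-1.29, 2.01], [-1.08, 1.49], [-3.29, 1.98], [-2.81, -0.18], [-2.99, 2.99]. Speed limits (rad/s): [2.57, 2.57, 3.01, 3.14, 3.14, 3.14].

### API

Orientations are given as a unit quaternion [x, y, z, w].
In Python, from workcell import sensors, capture, camera_info, r, nets gives the robot as it stands.
- The arm moves only by the shell command python3 -m inch 'ROWS' [OPENING] [FORCE]. ROWS is JSON, a list of rows, each a list of 6 numbers: the shift along the tool's x, y, z each as a share of 2.5 cm, from -1 to 1, then the turn, a rotation vector about the tool's x, y, z each as a share of 0.15 rad, from -1 to 1. A call has 1 to 5 rows; each row shifts and turns the commanded pose from where the row before left it, along the tool's axes as they then stand; what a row does not reach is not made up. A row lasts 1/10 s, in which the tool goes at most 50 mm and 8.59 degrees, less where a joint would pass 70% of its speed; a pose out of reach is approached as far as the arm can. A call with a number of a shift or a turn outside -1 to 1 is refused whole. A call with a gripper value outside its range is refused whole. OPENING is the opening, from 0 (shut) to 1 (fully open), set as the call begins (- or left out, the last holds). The fingers move at their own pace and stop on an object; FORCE is the grip in N (left out, the last holds). Time passes only in rows, so rows that do not move let the fingers close. It gives the time, the measured TCP pose, the force, the opening and the grip force at its end, in the units of the state.
- sensors.get_state(): the state, without advancing time (a new reading comes with each control period).
- capture(name): name is "scene" or "top" or "wrist"; returns the picture (480x640x3 uint8, red, green, blue); there is no depth.
- camera_info(name): a dict with "vertical_fov" (degrees; the focal length in pixels is half the picture's height over the tangent of half this angle, whatever the lens; pixels are square), "cx", "cy" (the principal point, pixels), "origin" and "attitude" of the camera in the world; the wrist camera has in their place "tool_from_camera" (4x4, takes a point from camera to tool coordinates, whose origin is the TCP and whose axes are the flange's). Camera axes: x right, y down, z forward; pixel columns grow to the right and rows downward; lengths in m; the calibration is good to about 2 mm. The wrist camera is an equidistant fisheye: a pixel r from the principal point sees the ray r / f radians off the axis. A picture is of the moment at which its call begins: read the wrist's pose just before it. camera_info takes no time and is no camera call.
- r.finish_job(): hands the job in; it is judged then, once.
Trained networks look in the newest picture that a camera, given by its name, has taken for a name from the list of things; names that differ only in an ending like _2 or _b are one class to them, and where a whole thing is asked for, a point or a joint stands for the part that bears it (a point fixed in the world has none). Each returns a list of dicts, best first, with "confidence" (0 to 1); they miss things now and then, are a little off and sometimes report something else, mostly with a low value. They report only what shows in the picture. A call takes as long as a camera call. They do not tell look-alikes from the thing itself.
- nets.regions_of(camera, query): "pixels" (480x640 bool, what is visible of it) and "rect" ([centre column, centre row, width, height] in pixels, round what is visible of it).
- nets.pinpoint(camera, query): "location" ([column, row] in pixels: a listed point, or the origin of a listed thing).
The state is a dict: "time": time; "qpos": joint angles; "qd": joint speeds; "joint_efforts": joint torques, N m; "tool_pos": TCP position; "orientation": TCP orientation; "wrist_force": force on the tool from outside, world axes, zero at the start; "torque": the same for the moment, N m; "gripper_width": opening from 0.0 (shut) to 1.0 (fully open); "grasp_force": force on a finger pad.
Only numpy, scipy, OpenCV 4.12 (cv2) and the standard library are available. Lean on these libraries where they do the work, as an engineer would, in place of code of your own. Each camera call takes 0.05 s, during which the arm holds its last target. There are 200 camera calls.

### The job

Set up the photo of the suspect bottle from this delivery: hook the yellow delivery tag over the rail at the rail's red end, slide it along the rail to the blue mark without lifting it off, and let go of it there. Then take the green-capped bottle out of the tray and hold it upright in the air in front of the camera, with its axis 15 cm from the lens, the middle of its label level with and centred on the lens, and the label squarely facing it; finish while still holding it there, the tag still hanging at the mark. Do not tip the bottle over, and leave the camera, the other bottles and everything else on the table where they are.

Things in the scene. Friction and masses are not known exactly. Their poses are not given: they have to be found in the camera images.
- tag: yellow tag, about 120 g: stiff sheet folded to an upside-down U, standing on its legs at the start. Legs 4 mm thick, 60 wide (along y), 90 long, 24 apart inside, 32 outside (along x), open below and at the y ends; roof 4 mm. Black grip post 16 x 16 mm on the roof's middle, 94 to 134 mm above the origin (centre of its foot, z up). Front and back alike. With its y along the bar it straddles it
- tag_seat (a point): point on the tag: centre of the inside of the roof, 90 mm above the tag's origin; this rests on top of the bar when the tag hangs (then 6 mm above the bar's axis)
- tag_grip (a point): point on the tag: in the black post, 118 mm above the tag's origin, a good TCP point for a grip from above
- rail: fixed rail: aluminium bar, 12 mm diameter, 280 mm long along the rail's y axis, its axis 150 mm above the table, on a dark post (16 mm thick) with a black ball (22 mm) and a 100 x 35 mm foot at either end (y = -140, +140 mm). Origin on the table under the middle of the bar. Nothing else under or over the bar
- entry (a point): centre of the red band (30 mm wide) on the bar's axis, at the rail's y = -85 mm: hook the tag on here, its centre within 30 mm of the band's
- mark_mid (a point): centre of the blue mark on the bar's axis, a 16 mm wide band with a small pointer hanging down; it lies at the rail's y = +20 to +85 mm. The mark cannot be touched; the tag slides over it. Its axes are those of the rail
- tray: fixed low blue bottle tray, 165 x 240 x 50 mm, walls and floor 5 mm, with 2 x 3 cells (2 along its x, 3 along its y) of about 75 x 73 mm, cell centres at x = +-40, y = -78, 0, +78 mm; five cells hold a bottle, one is empty. Origin at the centre of its underside
- sample: bottle to show: amber, GREEN cap, rigid, 0.3-0.6 kg, 190 mm tall; body 60 mm diameter up to 105 mm, shoulder narrowing to the straight neck (27 mm, from 142 to 176 mm), cap 29 mm. Origin at the centre of its foot, z up, x towards its white label (35 to 95 mm high); on that side a white strip runs up shoulder and neck to the middle of the cap. In any of the cells, turned any way
- sample_mid (a point): point on the sample's axis level with the middle of its label, 65 mm above its foot
- label (a point): middle of the sample's label, 30 mm out from its axis along its x, 65 mm above its foot
- neck (a point): point on the sample's axis in the neck, 162 mm above its foot: a good TCP point for a grip from above
- lens (a point): middle of the front of the camera's lens; camera (100 mm wide, 66 high) on a pole 75 mm behind this point, foot 100 mm diameter. 150 to 210 mm above the table, differs each time. Axes: z up, x back into the camera, which looks along -x. The bottle is to stand upright with its axis at x = -150 mm, y = 0 here, mid-label at z = 0, its own x axis (label) along this +x
- bottle1: amber bottle like the sample (same size, same white label and strip, mass about 0.45 kg) but with a RED cap, in another cell of the tray; origin at the centre of its foot; leave it alone
- bottle2: amber bottle like the sample (same size, same white label and strip, mass about 0.45 kg) but with a RED cap, in another cell of the tray; origin at the centre of its foot; leave it alone
- bottle3: amber bottle like the sample (same size, same white label and strip, mass about 0.45 kg) but with a RED cap, in another cell of the tray; origin at the centre of its foot; leave it alone
- bottle4: amber bottle like the sample (same size, same white label and strip, mass about 0.45 kg) but with a RED cap, in another cell of the tray; origin at the centre of its foot; leave it alone
- tape: brown roll of tape lying flat, 100 mm diameter, 48 mm high, bystander
- can: drinks can, 66 mm diameter, 115 mm high, green, bystander
- cup: red plastic cup, 76 mm diameter at the rim, 100 mm high, bystander
- opener: flat steel bottle opener, 160 x 38 x 4 mm with a blue grip, lying on the table, bystander
Things that resemble listed ones, but are neither listed nor needed, are in the scene too. Of the things like the tag, leave any that is purple; of the rest the larger one is meant.

How it is judged:
On the way, in this order (a step that is already met when the one before it is completed fails the run):
1. the tag straddles the bar at the red band (centre within 30 mm of it), hooked down onto the bar (x of tag_seat in the frame of entry between -0.016 and 0.016 m and y of tag_seat in the frame of entry between -0.03 and 0.03 m and z of tag_seat in the frame of entry between -0.004 and 0.013 m), for 0.1 s.
2. the tag hangs on the bar at the blue mark (within 12 mm) and has been let go (x of tag_seat in the frame of mark_mid between -0.016 and 0.016 m and y of tag_seat in the frame of mark_mid between -0.012 and 0.012 m and z of tag_seat in the frame of mark_mid between -0.004 and 0.013 m and contact force between the fingers and tag below 0.1 N), for 0.3 s.
At the end, for the whole second after the job is handed in: tag hangs free on the bar within 12 mm of the mark; green-capped bottle held still by the fingers alone, foot over 50 mm up, upright within 0.15 rad; mid-label axis point 125-175 mm before the lens, within 20 mm of it sideways and in height; label facing it within 0.26 rad (all of step 2 and angle between tag's own z axis and vertical below 0.25 rad and x of sample_mid in the frame of lens between -0.175 and -0.125 m and y of sample_mid in the frame of lens between -0.02 and 0.02 m and z of sample_mid in the frame of lens between -0.02 and 0.02 m and x of label in the frame of lens above -0.15 m and angle between the x axis of sample and the x axis of lens, either way round below 0.26 rad and angle between sample's own z axis and vertical below 0.15 rad and height (world z) of sample above 0.05 m and contact force between the fingers and sample above 1 N and linear speed of sample below 0.03 m/s and contact force between sample and tray below 0.1 N and contact force between sample and rail below 0.1 N and contact force between sample and tag below 0.1 N); the arm keeps its last pose, push and grip.
It fails at once if the tag is put on at, or lifted near, the mark instead of slid to it (astride the bar but raised over 25 mm, between 70 mm before and 30 mm past the mark) (x of tag_seat in the frame of mark_mid between -0.014 and 0.014 m and y of tag_seat in the frame of mark_mid between -0.07 and 0.03 m and z of tag_seat in the frame of mark_mid between 0.025 and 0.075 m).
It fails at once if the sample bottle is tipped over (more than 0.6 rad) (angle between sample's own z axis and vertical above 0.6 rad).
It fails at once if the camera is pushed (its lens moved over 10 mm) (distance of lens from where it was at the start of the episode above 0.01 m).
It fails at once if another bottle is moved over 30 mm or tipped over 0.35 rad (distance of any of bottle1, bottle2, bottle3, bottle4 from where it was at the start of the episode above 0.03 m or angle between any of bottle1, bottle2, bottle3, bottle4's own z axis and vertical above 0.35 rad).
It fails at once if the tape, can, cup or opener is moved over 30 mm (distance of any of tape, can, cup, opener from where it was at the start of the episode above 0.03 m).
It also fails if it takes over 58 s, if anything falls off the work surface, if the arm or the gripper's body presses on something with over 40 N, if the wrist force passes 120 N, or if a joint passes its speed limit or range.

## Working session

There is one attempt and no reset: what is moved stays moved. The work goes in short steps, Python scripts to look and compute and a shell command to move; the robot and the scene stay as the last step left them, time stands still between calls to the robot, and variables do not carry over. Pictures are saved under pics/ and viewed, at most 10 in all, crops included, and the job is handed in when it is done.

```bash
mkdir -p pics; ls; python3 - <<'E'
from workcell import *
import cv2,numpy as np
s=sensors.get_state();print(s['time'],s['tool_pos'],s['orientation'],s['gripper_width'])
ims=[]
for n in ['scene','top']:
    im=capture(n);cv2.imwrite(f'pics/{n}0.png',im[...,::-1]);i=camera_info(n);print(n,i)
    for q in ['tag','tag_grip','entry','mark_mid','rail','tray','sample','neck','lens','label']:
        print(q,[(np.round(d['location']).tolist(),round(d['confidence'],2)) for d in nets.pinpoint(n,q)[:4]])
print(camera_info('wrist'))
E
```

```text
pics
0.0 [ 0.20449398 -0.56376723  0.24897483] [-1.73025578e-01  9.84916941e-01  8.57400311e-04 -1.85052123e-04] 1.0021809285970593
scene {'vertical_fov': 42.04144261251948, 'cx': 325.45809931754866, 'cy': 237.55293512848135, 'origin': array([1.28172476, 0.14488803, 1.15088263]), 'attitude': array([ 0.58374584,  0.75400952, -0.23723916, -0.18554788])}
tag [([345.0, 236.0], 0.91), ([359.0, 278.0], 0.91), ([368.0, 208.0], 0.71), ([463.0, 246.0], 0.45)]
tag_grip [([361.0, 244.0], 0.76), ([371.0, 186.0], 0.58)]
entry [([194.0, 158.0], 0.68)]
mark_mid [([250.0, 167.0], 0.6)]
rail []
tray [([460.0, 264.0], 0.87)]
sample [([428.0, 240.0], 0.82)]
neck [([435.0, 198.0], 0.56)]
lens [([281.0, 307.0], 0.92), ([457.0, 265.0], 0.23)]
label [([446.0, 222.0], 0.72)]
top {'vertical_fov': 54.39379698952537, 'cx': 323.40877804957375, 'cy': 239.69659516581433, 'origin': array([ 0.43097337, -0.00879395,  1.13937007]), 'attitude': array([ 0.71439481, -0.69588364,  0.05636852, -0.04699571])}
tag [([318.0, 287.0], 0.73), ([291.0, 247.0], 0.69), ([304.0, 322.0], 0.55)]
tag_grip [([296.0, 242.0], 0.77), ([319.0, 287.0], 0.75), ([300.0, 326.0], 0.65)]
entry [([478.0, 293.0], 0.95)]
mark_mid [([416.0, 296.0], 0.49)]
rail [([423.0, 296.0], 0.95), ([420.0, 191.0], 0.66)]
tray [([210.0, 277.0], 0.95), ([470.0, 222.0], 0.51)]
sample []
neck [([227.0, 296.0], 0.91), ([243.0, 266.0], 0.74)]
lens []
label [([224.0, 302.0], 0.66)]
{'vertical_fov': 65.70646984690485, 'cx': 317.78638939196287, 'cy': 237.94630679450344, 'tool_from_camera': array([[-1.89563937e-04, -9.58294209e-01, -2.85783438e-01,
         7.27930408e-02],
       [ 9.99999596e-01,  6.94723293e-05, -8.96268841e-04,
        -1.55890305e-03],
       [ 8.78743281e-04, -2.85783492e-01,  9.58293808e-01,
        -1.24412703e-01],
       [ 0.00000000e+00,  0.00000000e+00,  0.00000000e+00,
         1.00000000e+00]])}
```

View pics/scene0.png

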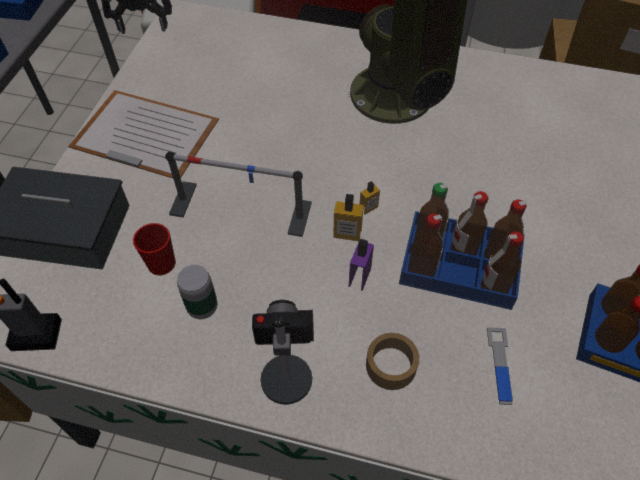

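View pics/top0.png

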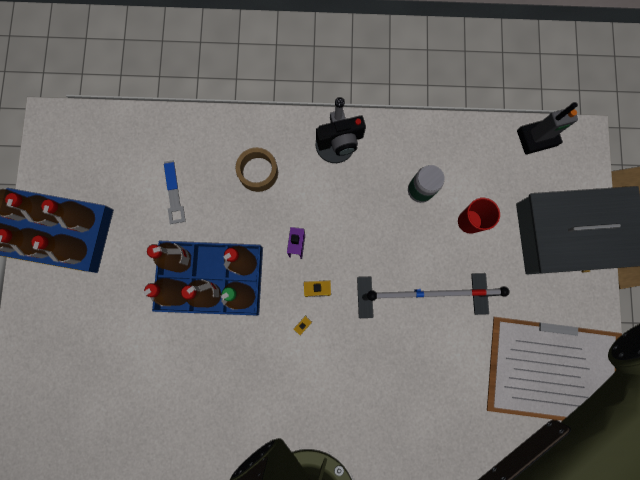

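Scene picture: large yellow tag at (348,220) with black post at (349,200), small yellow one at (370,200), purple at (361,262). Green cap at (440,188), rail balls at (171,156) and (298,175). In the top picture the large tag is at (317,288), the small one at (303,325), the purple one at (296,242), the green cap at (229,295) and the camera lens at (346,146). The tag I want is the larger yellow one.

```bash
cat > h.py <<'E'
import numpy as np,cv2
from scipy.spatial.transform import Rotation as R
from workcell import *
def ray(n,px,st=None):
    i=camera_info(n);f=240/np.tan(np.radians(i['vertical_fov'])/2)
    u=(np.array(px,float)-[i['cx'],i['cy']])/f
    if n=='wrist':
        t=np.hypot(*u);d=np.r_[u/t*np.sin(t),np.cos(t)];T=i['tool_from_camera']
        Rt=R.from_quat(st['orientation']).as_matrix()
        return st['tool_pos']+Rt@T[:3,3],Rt@T[:3,:3]@d
    d=R.from_quat(i['attitude']).as_matrix()@np.r_[u,1]
    return np.array(i['origin']),d/np.linalg.norm(d)
def tri(*rays):
    A=np.zeros((3,3));b=np.zeros(3)
    for o,d in rays: P=np.eye(3)-np.outer(d,d);A+=P;b+=P@o
    x=np.linalg.solve(A,b);return x,max(np.linalg.norm(np.cross(d,x-o)) for o,d in rays)
def atz(r,z): o,d=r;return o+d*(z-o[2])/d[2]
def proj(n,p,st=None):
    i=camera_info(n);f=240/np.tan(np.radians(i['vertical_fov'])/2)
    if n=='wrist':
        T=i['tool_from_camera'];Rt=R.from_quat(st['orientation']).as_matrix()
        c=T[:3,:3].T@(Rt.T@(np.array(p)-st['tool_pos'])-T[:3,3])
        t=np.arctan2(np.hypot(*c[:2]),c[2]);return np.array([i['cx'],i['cy']])+f*t*c[:2]/np.hypot(*c[:2])
    c=R.from_quat(i['attitude']).as_matrix().T@(np.array(p)-i['origin']);return np.array([i['cx'],i['cy']])+f*c[:2]/c[2]
def blobs(im,hue,smin=110,vmin=50,box=None,amin=6,vmax=255,smax=255):
    h=cv2.cvtColor(im,cv2.COLOR_RGB2HSV);m=cv2.inRange(h,(hue[0],smin,vmin),(hue[1],smax,vmax))
    if box: k=np.zeros_like(m);k[box[1]:box[3],box[0]:box[2]]=1;m*=k
    n,l,s,c=cv2.connectedComponentsWithStats(m)
    return [(np.round(c[j],1).tolist(),s[j].tolist()) for j in range(1,n) if s[j][4]>=amin]
E
python3 - <<'E'
from h import *
S=cv2.imread('pics/scene0.png');T=cv2.imread('pics/top0.png')
c=lambda I,x,y,w,h,k:cv2.resize(I[y:y+h,x:x+w],None,fx=k,fy=k,interpolation=cv2.INTER_CUBIC)
a=np.hstack([c(S,160,140,160,100,2.5),c(S,325,160,160,100,2.5)])
b=np.hstack([c(T,350,265,160,70,2.5),c(T,190,230,160,110,2.5)[:175+100-0][:175]])
d=np.hstack([c(S,240,290,80,50,5),c(T,300,90,80,50,5)][:])
d=d[:,:800]
cv2.imwrite('pics/comp.png',np.vstack([a,b,cv2.resize(d,(800,175))]))
S=S[...,::-1].copy();T=T[...,::-1].copy()
for n,I,bs in (('S',S,((160,140,320,240),(320,170,390,250),(425,175,455,205),(250,290,320,350))),('T',T,((350,265,520,330),(290,270,340,345),(215,280,245,310),(300,90,380,165)))):
    print(n,'red',blobs(I,(0,8),120,60,bs[0],4),'blue',blobs(I,(100,130),100,50,bs[0],4))
    print(' yel',blobs(I,(15,35),120,60,bs[1],10),'grn',blobs(I,(45,85),100,40,bs[2],4))
    print(' blk',blobs(I,(0,180),0,0,bs[1],6,vmax=55),'balls',blobs(I,(0,180),0,0,bs[0],6,vmax=60))
E
```

```text
S red [([192.9, 159.2], [187, 156, 14, 7, 57]), ([165.7, 231.0], [160, 224, 10, 16, 43])] blue [([250.3, 170.1], [247, 166, 8, 13, 57])]
 yel [([353.1, 211.8], [334, 185, 45, 55, 781]), ([368.6, 209.4], [365, 206, 12, 7, 20])] grn [([438.9, 189.6], [433, 183, 14, 14, 102])]
 blk [([370.1, 186.6], [368, 182, 6, 10, 46]), ([348.6, 202.5], [345, 195, 8, 16, 114]), ([371.6, 202.9], [369, 199, 6, 8, 19]), ([346.5, 224.3], [340, 223, 15, 3, 21]), ([346.3, 227.9], [341, 227, 11, 3, 15]), ([345.7, 231.3], [340, 230, 13, 3, 19]), ([362.2, 244.8], [358, 240, 10, 10, 84])] balls [([179.4, 188.7], [165, 152, 31, 65, 739]), ([298.7, 208.0], [288, 171, 23, 65, 676]), ([250.8, 177.9], [250, 175, 3, 7, 14]), ([162.7, 233.7], [160, 226, 7, 14, 79])]
T red [([478.5, 292.0], [472, 289, 14, 7, 82])] blue [([419.3, 292.9], [416, 289, 8, 8, 57])]
 yel [([316.9, 288.2], [304, 281, 27, 16, 334]), ([302.3, 325.2], [294, 316, 18, 19, 140])] grn [([229.4, 293.4], [222, 287, 14, 14, 122])]
 blk [([316.8, 287.4], [314, 284, 7, 8, 52]), ([302.1, 325.4], [300, 323, 5, 6, 19])] balls [([478.5, 281.2], [472, 274, 15, 16, 217]), ([365.2, 297.0], [357, 277, 20, 41, 605]), ([485.6, 301.2], [473, 287, 36, 28, 351])]
```

View pics/comp.png

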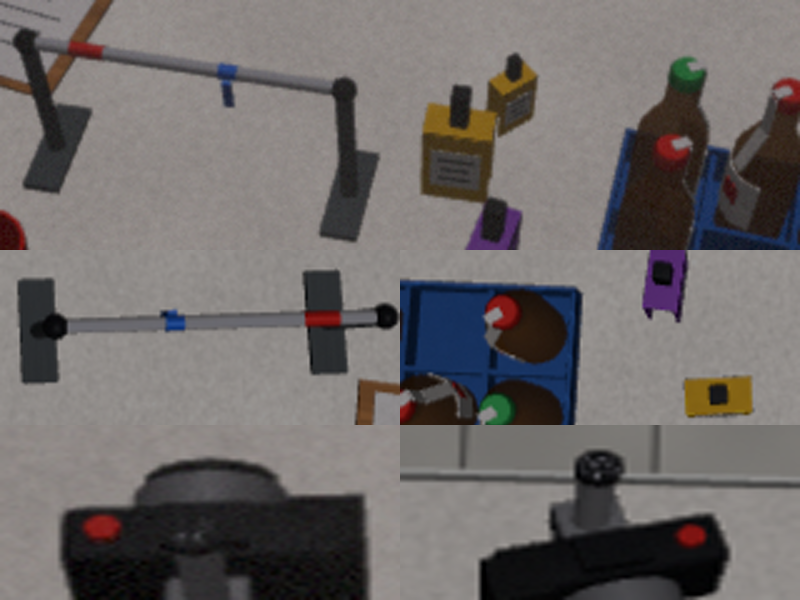

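The composite confirms the target: the big yellow tag stands with its wide side along y, black post at top(316.8,287.4) and scene(348.6,202.5). The green cap's strip points left and slightly down in the top view. The rail has red on the right and blue on the left.

```bash
python3 - <<'E'
from h import *
pr=lambda n,v:print(n,np.round(v[0],4),round(v[1]*1000,1),'mm')
pts=dict(post=((348.6,202.5),(316.8,287.4)),red=((193.2,159.5),(478.5,292.2)),blue=((250.5,167.8),(419.5,293.9)),
 ballR=((171,156),(504.5,291.8)),ballL=((297.8,175.3),(371.5,295.6)),cap=((438.9,189.6),(229.4,293.4)),
 redbutton=((260,320.5),(358.5,121.8)),small=((370.1,186.6),(302.1,325.4)))
P={}
for k,(a,b) in pts.items(): P[k]=tri(ray('scene',a),ray('top',b));pr(k,P[k])
d=P['ballL'][0]-P['ballR'][0];print('rail yaw(y axis from world y)',np.degrees(np.arctan2(-d[0],d[1])),np.linalg.norm(d))
# tag yaw from top
T=cv2.imread('pics/top0.png')[...,::-1].copy()
h=cv2.cvtColor(T,cv2.COLOR_RGB2HSV);m=cv2.inRange(h,(15,120,60),(35,255,255));m[:270]=0;m[305:]=0;m[:,:295]=0;m[:,340:]=0
c=cv2.boxPoints(cv2.minAreaRect(np.argwhere(m)[:,::-1].astype(np.float32)));print([np.round(atz(ray('top',p),.094),4) for p in c])
s=sensors.get_state();print(R.from_quat(s['orientation']).as_matrix().round(3))
E
```

```text
post [ 0.4765 -0.0089  0.114 ] 0.2 mm
red [ 0.4738 -0.3525  0.1493] 1.0 mm
blue [ 0.4668 -0.226   0.1513] 0.4 mm
ballR [ 0.4757 -0.4055  0.1488] 1.5 mm
ballL [ 0.4606 -0.1242  0.15  ] 0.2 mm
cap [0.4565 0.168  0.1873] 0.5 mm
redbutton [ 0.8263 -0.0868  0.1924] 1.2 mm
small [0.3927 0.0217 0.078 ] 0.2 mm
rail yaw(y axis from world y) 3.062490641627512 0.2816748170315278
[array([0.4909, 0.0202, 0.094 ]), array([ 0.4924, -0.0378,  0.094 ]), array([ 0.4591, -0.0386,  0.094 ]), array([0.4576, 0.0192, 0.094 ])]
[[-0.94  -0.341 -0.   ]
 [-0.341  0.94   0.   ]
 [ 0.     0.    -1.   ]]
```

```bash
cat >> h.py <<'E'
def need(p,yaw=None):
    "shift in tool axes in row units, after turning so that tool y has world angle yaw (deg)"
    s=sensors.get_state();M=R.from_quat(s['orientation']).as_matrix()
    d=M.T@(np.array(p)-s['tool_pos'])/.025
    cur=np.degrees(np.arctan2(M[1,1],M[0,1]));print('t',round(s['time'],2),'pos',np.round(s['tool_pos'],4),'yaw',round(cur,2),'q',np.round(s['qpos'],2),'w',round(s['gripper_width'],3),'gf',round(s['grasp_force'],1),'zaxis',M[:,2].round(3))
    print('shift now-axes',np.round(d,2))
    if yaw is not None:
        t=(cur-yaw+90)%180-90;print('turn about tool z, units',round(np.radians(t)/.15,2))
        print('shift after turn',np.round(R.from_euler('z',-t,degrees=True).apply(d),2))
E
python3 -m inch '[[0,0,0,0,0,1],[0,0,0,0,0,1],[0,0,0,0,0,0.15]]' 1 30; python3 -c "
from h import *
need([.476,-.009,.25],91.5)"
```

```text
time: 1.4
tool_pos: [0.2045, -0.5641, 0.25]
orientation: [-0.012, 1.0, 0.0, -0.0]
wrist_force: [0.4, 0.5, 0.3]
gripper_width: 1.001
grasp_force: 0.0
t 1.4 pos [ 0.2045 -0.5641  0.25  ] yaw 91.32 q [-0.89  0.04  0.08  0.   -1.62 -0.66] w 1.001 gf 0.0 zaxis [-0.  0. -1.]
shift now-axes [-11.37  21.95  -0.  ]
turn about tool z, units -0.02
shift after turn [-11.44  21.91  -0.  ]
```

```bash
a='[[-0.52,1,0,0,0,0],[-0.52,1,0,0,0,0],[-0.52,1,0,0,0,0],[-0.52,1,0,0,0,0],[-0.52,1,0,0,0,0]]'; true
python3 -m inch '[[-0.52,1,0,0,0,0],[-0.52,1,0,0,0,0],[-0.52,1,0,0,0,0],[-0.52,1,0,0,0,0],[-0.52,1,0,0,0,0]]' >/dev/null
python3 -m inch '[[-0.52,1,0,0,0,0],[-0.52,1,0,0,0,0],[-0.52,1,0,0,0,0],[-0.52,1,0,0,0,0],[-0.52,1,0,0,0,0]]' >/dev/null
python3 -m inch '[[-0.52,1,0,0,0,0],[-0.52,1,0,0,0,0],[-0.52,1,0,0,0,0],[-0.52,1,0,0,0,0],[-0.52,1,0,0,0,0]]' >/dev/null
python3 -m inch '[[-0.52,1,0,0,0,0],[-0.52,1,0,0,0,0],[-0.52,1,0,0,0,0],[-0.52,1,0,0,0,0],[-0.52,1,0,0,0,0]]' >/dev/null
python3 -m inch '[[-0.52,1,0,0,0,0],[-0.45,0.95,0,0,0,0],[0,0,0,0,0,0]]' >/dev/null
python3 - <<'E'
from h import *
need([.476,-.009,.118],91.5)
s=sensors.get_state();im=capture('wrist');cv2.imwrite('pics/w1.png',im[...,::-1])
for p in ([.476,-.009,.134],[.4565,.168,.195],[.3927,.0217,.085]): print(proj('wrist',p,s).round(1))
for n in ('tag_grip','neck','lens','tag'): print(n,[(np.round(d['location'],1).tolist(),round(d['confidence'],2)) for d in nets.pinpoint('wrist',n)[:3]])
E
```

```text
t 3.7 pos [ 0.4754 -0.0061  0.2493] yaw 91.79 q [ 0.41 -0.3  -0.22 -0.   -1.65 -1.95] w 1.005 gf 0.0 zaxis [-0.001  0.    -1.   ]
shift now-axes [-0.03 -0.12  5.25]
turn about tool z, units 0.03
shift after turn [-0.03 -0.12  5.25]
[316. 240.]
[597.6 246.5]
[359.6 118.7]
tag_grip [([357.6, 118.9], 0.89), ([311.5, 236.1], 0.88), ([374.4, 358.8], 0.67)]
neck [([573.6, 233.8], 0.71)]
lens []
tag [([359.5, 297.9], 0.77), ([350.7, 120.5], 0.7), ([318.4, 203.9], 0.63)]
```

View pics/w1.png

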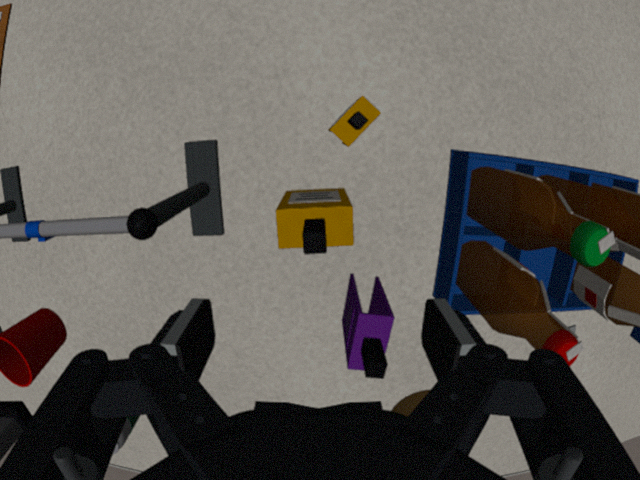

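```bash
python3 -m inch '[[-0.03,-0.12,1,0,0,0.03],[0,0,1,0,0,0],[0,0,1,0,0,0],[0,0,1,0,0,0],[0,0,1,0,0,0]]' >/dev/null
python3 -m inch '[[0,0,0.22,0,0,0],[0,0,0,0,0,0]]'
python3 -m inch '[[0,0,0,0,0,0],[0,0,0,0,0,0],[0,0,0,0,0,0],[0,0,0,0,0,0],[0,0,0,0,0,0]]' 0 50
python3 -m inch '[[0,0,0,0,0,0],[0,0,0,0,0,0],[0,0,0,0,0,0],[0,0,0,0,0,0]]'
python3 -c "
from h import *
need([.476,-.009,.29],93)"
```

```text
time: 4.65
tool_pos: [0.4752, -0.0119, 0.1194]
orientation: [-0.01, 1.0, -0.0, -0.0]
wrist_force: [0.1, -1.1, 0.6]
gripper_width: 1.002
grasp_force: 0.0
time: 5.15
tool_pos: [0.4757, -0.0112, 0.1197]
orientation: [-0.01, 1.0, 0.0, 0.0]
wrist_force: [-0.0, -0.1, -1.0]
gripper_width: 0.183
grasp_force: 50.9
time: 5.55
tool_pos: [0.4757, -0.0112, 0.1196]
orientation: [-0.01, 1.0, 0.0, 0.0]
wrist_force: [-0.5, -0.1, 0.6]
gripper_width: 0.176
grasp_force: 51.2
t 5.55 pos [ 0.4757 -0.0112  0.1196] yaw 91.19 q [ 0.4  -0.28 -0.45 -0.   -1.41 -1.95] w 0.176 gf 51.2 zaxis [ 0.  0. -1.]
shift now-axes [-0.02  0.09 -6.82]
turn about tool z, units -0.21
shift after turn [-0.02  0.09 -6.82]
```

```bash
python3 -m inch '[[0,0,-0.8,0,0,0],[0,0,-1,0,0,0],[0,0,-1,0,0,0],[0,0,-1,0,0,0],[0,0,-1,0,0,0]]' >/dev/null
python3 -m inch '[[0,0,-1,0,0,0],[0,0,-1,0,0,0],[0,0,-0.8,0,0,-0.21],[0,0,0,0,0,0]]' >/dev/null
python3 - <<'E'
from h import *
need([.473,-.351,.31],93.07)
E
```

```text
t 6.45 pos [ 0.4763 -0.0115  0.3124] yaw 93.01 q [ 0.4  -0.28 -0.09  0.   -1.75 -1.92] w 0.178 gf 51.0 zaxis [ 0.004  0.001 -1.   ]
shift now-axes [  0.85 -13.56   0.09]
turn about tool z, units -0.01
shift after turn [  0.86 -13.56   0.09]
```

```bash
python3 -m inch '[[0.06,-0.5,0,0,0,0],[0.06,-0.97,0,0,0,0],[0.06,-1,0,0,0,0],[0.06,-1,0,0,0,0],[0.06,-1,0,0,0,0]]' >/dev/null
python3 -m inch '[[0.06,-1,0,0,0,0],[0.06,-1,0,0,0,0],[0.06,-1,0,0,0,0],[0.06,-1,0,0,0,0],[0.06,-1,0,0,0,0]]' >/dev/null
python3 -m inch '[[0.06,-1,0,0,0,0],[0.06,-1,0,0,0,0],[0.06,-1,0,0,0,0],[0.06,-0.7,0,0,0,0],[0,-0.39,0,0,0,0]]' >/dev/null
python3 -m inch '[[0,0,0,0,0,0],[0,0,0,0,0,0]]' >/dev/null
python3 - <<'E'
from h import *
need([.473,-.351,.184],93.07)
s=sensors.get_state()
S=capture('scene');T=capture('top');W=capture('wrist')
c=lambda I,x,y,w,h,k:cv2.resize(I[y:y+h,x:x+w],None,fx=k,fy=k)
cv2.imwrite('pics/c2.png',np.vstack([np.hstack([c(S,150,80,160,120,2.5),c(T,400,230,160,120,2.5)]),np.hstack([c(W,0,0,640,480,.625),np.zeros((300,400,3),np.uint8)])])[...,::-1])
E
```

```text
t 8.15 pos [ 0.4722 -0.3506  0.3088] yaw 92.99 q [-0.3   0.02  0.18 -0.   -1.72 -1.22] w 0.178 gf 50.9 zaxis [-0.001  0.001 -1.   ]
shift now-axes [-0.04 -0.02  4.99]
turn about tool z, units -0.01
shift after turn [-0.04 -0.02  4.99]
```

View pics/c2.png

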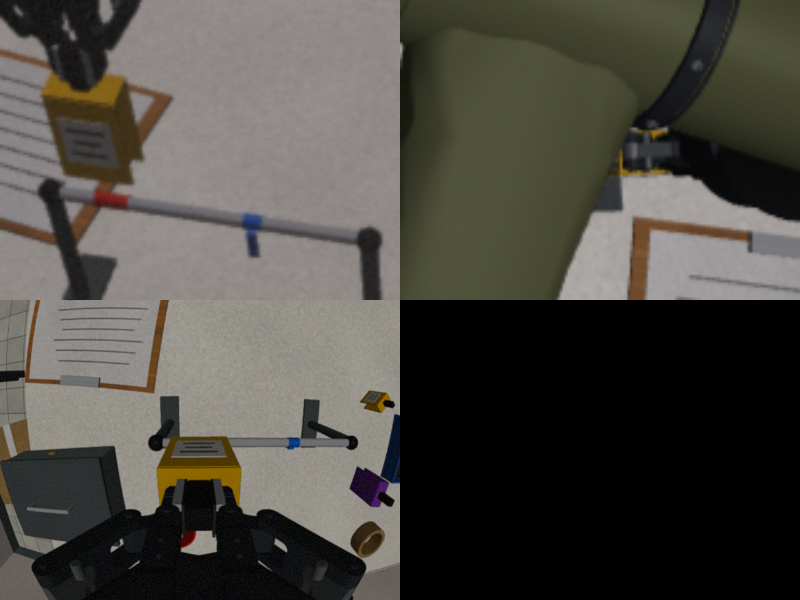

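The tag is held square above the red band (scene crop (88,130) above red (110,200)), so I'll lower it.

```bash
python3 -m inch '[[-0.04,0,0.5,0,0,0],[0,0,0.8,0,0,0],[0,0,0.5,0,0,0],[0,0,0.3,0,0,0],[0,0,0,0,0,0]]'
python3 -m inch '[[0,0,0.5,0,0,0],[0,0,0.7,0,0,0],[0,0,0.7,0,0,0],[0,0,0.6,0,0,0],[0,0,0,0,0,0]]'
python3 - <<'E'
from h import *
need([.473,-.351,.1856],93.07)
E
```

```text
time: 8.8
tool_pos: [0.473, -0.3505, 0.2555]
orientation: [-0.026, 1.0, 0.001, -0.001]
wrist_force: [-0.4, -0.1, -1.0]
gripper_width: 0.18
grasp_force: 50.9
time: 9.3
tool_pos: [0.4726, -0.3503, 0.1917]
orientation: [-0.026, 1.0, 0.001, -0.002]
wrist_force: [0.0, -0.3, -2.1]
gripper_width: 0.177
grasp_force: 50.9
t 9.3 pos [ 0.4726 -0.3503  0.1917] yaw 92.99 q [-0.3   0.01 -0.05 -0.   -1.51 -1.22] w 0.177 gf 50.9 zaxis [-0.003  0.002 -1.   ]
shift now-axes [-0.02 -0.03  0.24]
turn about tool z, units -0.01
shift after turn [-0.02 -0.03  0.24]
```

```bash
python3 -m inch '[[0,0,0.15,0,0,0],[0,0,0,0,0,0],[0,0,0,0,0,0]]'; python3 -m inch '[[0,0,0.06,0,0,0],[0,0,0,0,0,0],[0,0,0,0,0,0]]'
python3 - <<'E'
from h import *
S=capture('scene');W=capture('wrist');
c=lambda I,x,y,w,h,k:cv2.resize(I[y:y+h,x:x+w],None,fx=k,fy=k)
cv2.imwrite('pics/c3.png',np.hstack([c(S,150,80,160,160,2.5),c(W,150,120,400,400,1)[:, :400] if 0 else c(W,160,160,320,320,1.25)])[...,::-1])
E
```

```text
time: 9.6
tool_pos: [0.4736, -0.351, 0.1916]
orientation: [-0.026, 1.0, -0.0, 0.001]
wrist_force: [0.3, 0.4, -0.9]
gripper_width: 0.184
grasp_force: 50.9
time: 9.9
tool_pos: [0.4734, -0.3509, 0.1893]
orientation: [-0.026, 1.0, -0.0, 0.0]
wrist_force: [-0.0, -0.4, -2.1]
gripper_width: 0.177
grasp_force: 50.9
```

View pics/c3.png

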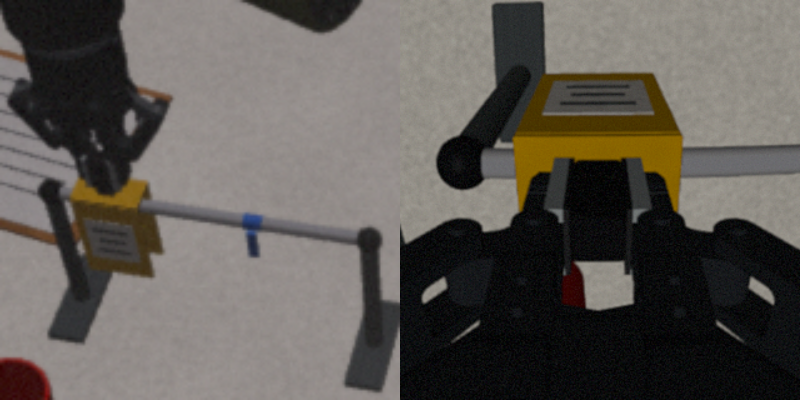

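The tag straddles the bar at the red end: legs on both sides, bar passing through at (590,165) in the wrist crop. I'll lower it to contact, then slide.

```bash
python3 -m inch '[[0,0,0.1,0,0,0],[0,0,0,0,0,0],[0,0,0,0,0,0]]'; python3 -m inch '[[0,0,0.04,0,0,0],[0,0,0,0,0,0]]'
python3 - <<'E'
from h import *
need([.4668,-.226,.1856],93.07)
E
```

```text
time: 10.3
tool_pos: [0.4733, -0.3508, 0.1865]
orientation: [-0.026, 1.0, 0.0, -0.0]
wrist_force: [0.9, -0.7, -0.1]
gripper_width: 0.181
grasp_force: 50.9
time: 10.5
tool_pos: [0.4734, -0.3509, 0.1857]
orientation: [-0.026, 1.0, 0.0, -0.0]
wrist_force: [-0.8, 0.9, -0.2]
gripper_width: 0.176
grasp_force: 50.9
t 10.5 pos [ 0.4734 -0.3509  0.1857] yaw 93.0 q [-0.3   0.01 -0.06 -0.   -1.5  -1.22] w 0.176 gf 50.9 zaxis [-0.  0. -1.]
shift now-axes [0. 5. 0.]
turn about tool z, units -0.01
shift after turn [-0.01  5.    0.  ]
```

```bash
python3 -m inch '[[0,0.4,0,0,0,0],[0,0.7,0,0,0,0],[0,0.7,0,0,0,0],[0,0.7,0,0,0,0],[0,0.7,0,0,0,0]]'; python3 -m inch '[[0,0.7,0,0,0,0],[0,0.7,0,0,0,0],[0,0.4,0,0,0,0],[0,0,0,0,0,0],[0,0,0,0,0,0]]'
python3 - <<'E'
from h import *
need([.4668,-.226,.1856],93.07)
for n in ('scene','top'):
  I=capture(n); b=(220,140,290,240) if n=='scene' else (390,265,450,320)
  print(n,'yel',blobs(I,(15,35),120,60,b,10),'blue',blobs(I,(100,130),90,40,b,2))
  for p in ([.4668,-.226,.154],[.4668,-.226,.111]):print(proj(n,p).round(1))
E
```

```text
time: 11.0
tool_pos: [0.469, -0.2697, 0.1858]
orientation: [-0.026, 1.0, 0.0, 0.0]
wrist_force: [-0.1, 1.3, -0.9]
gripper_width: 0.18
grasp_force: 50.9
time: 11.5
tool_pos: [0.4669, -0.226, 0.1859]
orientation: [-0.026, 1.0, -0.0, 0.0]
wrist_force: [0.2, -0.2, -1.2]
gripper_width: 0.176
grasp_force: 50.9
t 11.5 pos [ 0.4669 -0.226   0.1859] yaw 93.03 q [-0.06 -0.18 -0.24  0.   -1.51 -1.46] w 0.176 gf 50.9 zaxis [ 0. -0. -1.]
shift now-axes [ 0.   -0.    0.01]
turn about tool z, units -0.0
shift after turn [ 0.   -0.    0.01]
scene yel [([252.3, 177.3], [235, 160, 33, 40, 622])] blue []
[250.6 167. ]
[252.4 180.2]
top yel [] blue []
[420.  293.9]
[415.7 294.5]
```

```bash
python3 -m inch '[[0,0,0,0,0,0],[0,0,0,0,0,0],[0,0,0,0,0,0],[0,0,0,0,0,0],[0,0,0,0,0,0]]' 0.6; python3 -m inch '[[0,0,-0.4,0,0,0],[0,0,-1,0,0,0],[0,0,-1,0,0,0],[0,0,-1,0,0,0],[0,0,-1,0,0,0]]'
python3 - <<'E'
from h import *
I=capture('scene');print(blobs(I,(15,35),120,60,(220,140,290,240),10))
need([.4565,.168,.30])
E
```

```text
time: 12.1
tool_pos: [0.4668, -0.2261, 0.1858]
orientation: [-0.026, 1.0, 0.0, 0.0]
wrist_force: [-0.1, 0.7, 0.3]
gripper_width: 0.598
grasp_force: 0.0
time: 12.6
tool_pos: [0.4667, -0.2261, 0.2977]
orientation: [-0.026, 1.0, -0.0, 0.0]
wrist_force: [-0.2, 0.1, -0.2]
gripper_width: 0.6
grasp_force: 0.0
[([251.8, 176.2], [235, 159, 33, 41, 660])]
t 12.65 pos [ 0.4674 -0.2269  0.3026] yaw 92.97 q [-0.06 -0.17 -0.02  0.   -1.71 -1.46] w 0.596 gf 0.0 zaxis [ 0.007 -0.003 -1.   ]
shift now-axes [-0.38 15.8   0.05]
```

```bash
python3 -m inch '[[0,1,0,0,0,0],[0,1,0,0,0,0],[0,1,0,0,0,0],[0,1,0,0,0,0],[0,1,0,0,0,0]]' 1 >/dev/null
python3 -m inch '[[0,1,0,0,0,0],[0,1,0,-0,-1,0],[0,0,0,0,-1,0],[0,0,0,0,-1,0],[0,0,0,0,-1,0]]' >/dev/null; python3 -m inch '[[0,0,0,0,0,0],[0,0,0,0,0,0]]'
python3 - <<'E'
from h import *
s=sensors.get_state();W=capture('wrist');print(s['tool_pos'].tolist() if hasattr(s['tool_pos'],'tolist') else s['tool_pos'],s['orientation'])
wl=nets.pinpoint('wrist','lens');print([(d['location'],d['confidence']) for d in wl])
S=capture('scene');sl=nets.pinpoint('scene','lens');print([(d['location'],d['confidence']) for d in sl][:2])
T=capture('top');
print(tri(ray('wrist',wl[0]['location'],s),ray('scene',sl[0]['location'])) if wl else None)
c=lambda I,x,y,w,h,k:cv2.resize(I[y:y+h,x:x+w],None,fx=k,fy=k)
cv2.imwrite('pics/c4.png',np.hstack([c(W,120,60,400,420,1.25)[:500],np.vstack([c(T,290,80,100,100,2.5),c(S,230,280,100,110,2.5)[:275]])[:500] if 0 else np.vstack([c(T,290,80,100,100,2.5),c(S,230,285,100,110,2.5)])[:525]][:1]+[cv2.copyMakeBorder(np.vstack([c(T,290,80,100,100,2.5),c(S,235,290,100,100,2.5)]),0,0,0,0,0)])[...,::-1])
E
```

```text
time: 13.85
tool_pos: [0.4567, -0.0515, 0.2972]
orientation: [-0.025, 0.955, 0.009, 0.297]
wrist_force: [1.1, 0.2, 0.8]
gripper_width: 1.0
grasp_force: 0.0
[0.45666965564326056, -0.05151321057846939, 0.29716529818364074] [-0.02520255  0.95450697  0.0087265   0.29699349]
[([297.8, 338.5], 0.64)]
[([281.8, 307.1], 0.84), ([447.9, 222.5], 0.67)]
(array([ 0.77779209, -0.06237678,  0.16476898]), np.float64(0.0003933917738880483))
```

View pics/c4.png

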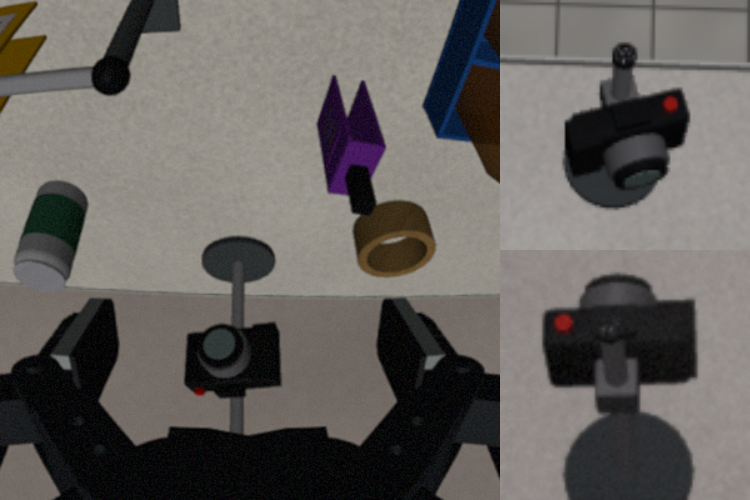

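```bash
python3 - <<'E'
from h import *
s=dict(tool_pos=np.array([0.45666965564326056,-0.05151321057846939,0.29716529818364074]),orientation=[-0.02520255,0.95450697,0.0087265,0.29699349])
L=np.array([.7778,-.0624,.1648])
print('lens top proj',proj('top',L))
f1=atz(ray('wrist',(310,266),s),.008);f2=atz(ray('scene',(286.2,380)),.008);f3=atz(ray('top',(334.5,145)),.008)
for f in(f1,f2,f3):
  d=f-L;print(f.round(3),np.hypot(*d[:2]).round(3),np.degrees(np.arctan2(d[1],d[0])).round(1))
z=L[2]+.033
for n,a,b in (('top',(566,122),(680,92)),):
  k=lambda p:atz(ray(n,((p[0]-500)/2.5+290,p[1]/2.5+80)),z)
  A,B=k(a),k(b);d=A-B;print('edge',A.round(3),B.round(3),np.hypot(*d[:2]),'normal yaw',np.degrees(np.arctan2(d[1],d[0]))-90)
k=lambda p:atz(ray('scene',((p[0]-500)/2.5+235,(p[1]-250)/2.5+290)),z)
A,B=k((545,312)),k((694,302));d=B-A;print('edge scene',A.round(3),B.round(3),np.hypot(*d[:2]),np.degrees(np.arctan2(d[1],d[0]))-90)
E
```

```text
lens top proj [345.28449523 147.85242266]
[ 0.837 -0.046  0.008] 0.062 15.8
[ 0.848 -0.042  0.008] 0.073 16.4
[ 0.84  -0.044  0.008] 0.065 16.7
edge [0.806 0.001 0.198] [ 0.836 -0.095  0.198] 0.10050006900069393 normal yaw 17.181391525049705
edge scene [ 0.821 -0.099  0.198] [ 0.788 -0.002  0.198] 0.10240604451504533 18.878863090732352
```

```bash
python3 -m inch '[[0,0,0,0,1,0],[0,0,0,0,1,0],[0,0,0,0,1,0],[0,0,0,0,1,0],[0,0,0,0,0,0]]' 0.55 >/dev/null
python3 -m inch '[[0,1,-0.1,0,0,0],[0,1,-0.1,0,0,0],[0,1,-0.1,0,0,0],[0,1,-0.1,0,0,0],[0,1,-0.1,0,0,0]]' >/dev/null; python3 -m inch '[[0,1,-0.1,0,0,0],[0,1,0,0,0,0],[0,0.8,0,0,0,0],[0,0,0,0,0,0]]'
python3 - <<'E'
from h import *
need([.4565,.168,.32],145)
s=sensors.get_state();W=capture('wrist')
cp=proj('wrist',[.4565,.168,.195],s);print(cp,blobs(W,(45,85),100,40,None,10))
g=[b for b in blobs(W,(45,85),100,40,None,20)]
x,y=map(int,cp)
x0=max(0,min(640-200,x-100));y0=max(0,min(480-150,y-75));print(x0,y0)
cv2.imwrite('pics/c5.png',cv2.resize(W[y0:y0+150,x0:x0+200],None,fx=4,fy=4)[...,::-1]);np.save('w5.npy',W)
print(s['tool_pos'],s['orientation'])
E
```

```text
time: 15.5
tool_pos: [0.448, 0.1457, 0.3096]
orientation: [-0.027, 1.0, -0.001, -0.001]
wrist_force: [0.8, -1.2, -1.2]
gripper_width: 0.549
grasp_force: 0.0
t 15.5 pos [0.448  0.1457 0.3096] yaw 93.11 q [ 0.74 -0.29 -0.1  -0.   -1.76 -2.26] w 0.549 gf 0.0 zaxis [-0.002 -0.001 -1.   ]
shift now-axes [-0.39  0.87 -0.42]
turn about tool z, units -6.04
shift after turn [-0.93  0.23 -0.42]
[352.51495292 253.28032952] [([348.5, 250.6], [332, 229, 40, 43, 1070])]
252 178
[0.44802275 0.14566772 0.30958554] [-2.71344769e-02  9.99631214e-01 -5.10003818e-04 -9.46241729e-04]
```

View pics/c5.png

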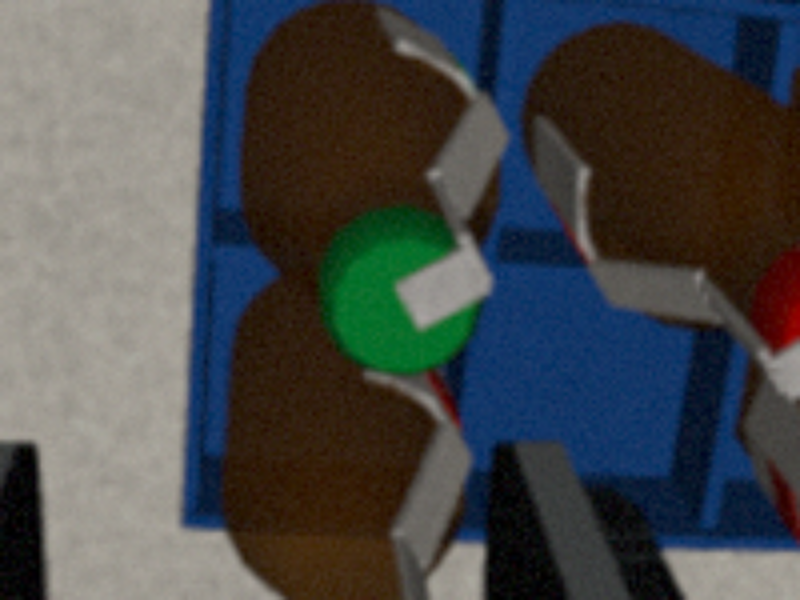

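Close crop: green cap centred near (408,300), strip running right and slightly up from the cap's middle (409,308) to (479,262). The empty cell is to the lower right of the bottle.

```bash
python3 - <<'E'
from h import *
s=dict(tool_pos=np.array([0.44802275,0.14566772,0.30958554]),orientation=[-2.71344769e-02,9.99631214e-01,-5.10003818e-04,-9.46241729e-04])
k=lambda x,y:atz(ray('wrist',(252+x/4,178+y/4),s),.195)
for a,b in (((409,308),(479,262)),((395,290),(463,250)),((420,328),(492,285))):
  A,B=k(*a),k(*b);d=B-A;print(A.round(4),B.round(4),np.degrees(np.arctan2(d[1],d[0])).round(1))
T=cv2.imread('pics/top0.png')[...,::-1].copy()
print('cap from three views',tri(ray('scene',(438.9,189.6)),ray('top',(229.4,293.4)),ray('wrist',(348.5,250.6),s)))
E
```

```text
[0.4577 0.1693 0.195 ] [0.4488 0.1806 0.195 ] 128.1
[0.4546 0.1666 0.195 ] [0.4469 0.1776 0.195 ] 125.1
[0.4612 0.1715 0.195 ] [0.4528 0.1832 0.195 ] 125.6
cap from three views (array([0.45684212, 0.16721516, 0.18782774]), np.float64(0.0013927285233875696))
```

```bash
python3 -m inch '[[0,0,0,0,0,-1],[0,0,0,0,0,-1],[0,0,0,0,0,-1],[0,0,0,0,0,-1],[0,0,0,0,0,-1]]' >/dev/null
python3 -m inch '[[0,0,0,0,0,-1],[0,0,0,0,0,-1],[0,0,0,0,0,-0.2],[0,0,0,0,0,0]]'
python3 -c "
from h import *
need([.457,.1685,.167],155)"
```

```text
time: 16.45
tool_pos: [0.448, 0.1429, 0.3107]
orientation: [-0.536, 0.844, -0.0, -0.0]
wrist_force: [-1.3, 0.2, 0.2]
gripper_width: 0.549
grasp_force: 0.0
t 16.45 pos [0.448  0.1429 0.3107] yaw 154.81 q [ 0.74 -0.29 -0.11  0.   -1.76 -1.18] w 0.549 gf 0.0 zaxis [-0. -0. -1.]
shift now-axes [-1.08  0.11  5.75]
turn about tool z, units -0.02
shift after turn [-1.08  0.11  5.75]
```

```bash
python3 -m inch '[[-0.54,0.06,0,0,0,0],[-0.54,0.05,0,0,0,0],[0,0,0.5,0,0,0],[0,0,0,0,0,0]]' >/dev/null
python3 - <<'E'
from h import *
need([.457,.1685,.167],155)
s=sensors.get_state();W=capture('wrist');b=blobs(W,(45,85),100,40,None,40);print(b)
for z in (.195,.17): print(proj('wrist',[.457,.1685,z],s))
m=cv2.inRange(cv2.cvtColor(W,cv2.COLOR_RGB2HSV),(45,100,40),(85,255,255))
print(atz(ray('wrist',b[0][0],s),.188))
E
```

```text
t 16.85 pos [0.456  0.1696 0.2956] yaw 154.91 q [ 0.77 -0.25 -0.1  -0.   -1.72 -1.21] w 0.558 gf 0.0 zaxis [-0.004 -0.002 -1.   ]
shift now-axes [ 0.01 -0.07  5.14]
turn about tool z, units -0.01
shift after turn [ 0.01 -0.07  5.14]
[([314.8, 241.5], [296, 221, 43, 46, 1243])]
[317.21486009 248.0265385 ]
[317.19380101 237.04782306]
[0.45748351 0.16582669 0.188     ]
```

```bash
python3 -m inch '[[0,0,1,0,0,0],[0,0,1,0,0,0],[0,0,1,0,0,0],[0,0,0.8,0,0,0],[0,0,0.7,0,0,0]]'
python3 -m inch '[[0,0,0.6,0,0,0],[0,0,0,0,0,0],[0,0,0,0,0,0]]'
python3 -m inch '[[0,0,0,0,0,0],[0,0,0,0,0,0],[0,0,0,0,0,0],[0,0,0,0,0,0],[0,0,0,0,0,0]]' 0 80
python3 -c "
from h import *
need([.457,.1685,.40],155)"
```

```text
time: 17.4
tool_pos: [0.4562, 0.1688, 0.1847]
orientation: [-0.536, 0.844, -0.0, -0.0]
wrist_force: [-0.4, 0.3, -0.1]
gripper_width: 0.546
grasp_force: 0.0
time: 17.7
tool_pos: [0.4567, 0.169, 0.1714]
orientation: [-0.536, 0.844, -0.0, 0.0]
wrist_force: [0.4, -1.0, 0.6]
gripper_width: 0.55
grasp_force: 0.0
time: 18.2
tool_pos: [0.4569, 0.1694, 0.1722]
orientation: [-0.536, 0.844, 0.0, 0.001]
wrist_force: [-1.3, 0.1, 6.8]
gripper_width: 0.312
grasp_force: 78.2
t 18.2 pos [0.4569 0.1694 0.1722] yaw 154.89 q [ 0.77 -0.27 -0.34  0.   -1.5  -1.21] w 0.312 gf 78.2 zaxis [ 0.002  0.001 -1.   ]
shift now-axes [ 0.01 -0.03 -9.11]
turn about tool z, units -0.01
shift after turn [ 0.01 -0.03 -9.11]
```

```bash
python3 -m inch '[[0,0,-0.3,0,0,0],[0,0,-0.7,0,0,0],[0,0,-1,0,0,0],[0,0,-1,0,0,0],[0,0,-1,0,0,0]]'
python3 -m inch '[[0,0,-1,0,0,0],[0,0,-1,0,0,0],[0,0,-1,0,0,0],[0,0,-1,0,0,0],[0,0,-0.8,0,0,0]]'
python3 -m inch '[[0,0,0,0,0,0.5],[0,0,0,0,0,1],[0,0,0,0,0,1],[0,0,0,0,0,1],[0,0,0,0,0,1]]'
python3 -c "
from h import *
need([.632,-.107,.39],46)"
```

```text
time: 18.7
tool_pos: [0.4559, 0.169, 0.2704]
orientation: [-0.536, 0.844, 0.0, -0.001]
wrist_force: [0.1, -0.4, -5.3]
gripper_width: 0.307
grasp_force: 79.2
time: 19.2
tool_pos: [0.4563, 0.1691, 0.3912]
orientation: [-0.536, 0.844, 0.0, -0.001]
wrist_force: [0.3, 0.0, -5.0]
gripper_width: 0.312
grasp_force: 79.2
time: 19.7
tool_pos: [0.4562, 0.1693, 0.3895]
orientation: [-0.224, 0.975, -0.0, -0.001]
wrist_force: [-0.1, 0.4, -5.4]
gripper_width: 0.309
grasp_force: 79.2
t 19.7 pos [0.4562 0.1693 0.3895] yaw 115.86 q [ 0.77 -0.2   0.12 -0.   -1.89 -1.89] w 0.309 gf 79.2 zaxis [-0.003 -0.001 -1.   ]
shift now-axes [ -1.51 -13.01  -0.03]
turn about tool z, units 8.13
shift after turn [-12.73  -3.07  -0.03]
```

```bash
python3 -m inch '[[-0.06,-0.5,0,0,0,0],[-0.12,-1,0,0,0,0],[-0.12,-1,0,0,0,0],[-0.12,-1,0,0,0,0],[-0.12,-1,0,0,0,0]]' >/dev/null
python3 -m inch '[[-0.12,-1,0,0,0,0],[-0.12,-1,0,0,0,0],[-0.12,-1,0,0,0,0],[-0.12,-1,0,0,0,0],[-0.12,-1,0,0,0,0]]' >/dev/null
python3 -m inch '[[-0.12,-1,0,0,0,0],[-0.12,-1,0,0,0,0],[-0.12,-1,0,0,0,0],[-0.06,-0.5,0,0,0,0],[0,0,0,0,0,1]]' >/dev/null
python3 -m inch '[[0,0,0,0,0,1],[0,0,0,0,0,1],[0,0,0,0,0,1],[0,0,0,0,0,1],[0,0,0,0,0,1]]' >/dev/null
python3 -m inch '[[0,0,0,0,0,1],[0,0,0,0,0,1],[0,0,0,0,0,0.13],[0,0,0,0,0,0]]'
python3 -c "
from h import *
need([.632,-.107,.2665],46)"
```

```text
time: 22.1
tool_pos: [0.635, -0.1054, 0.3901]
orientation: [0.37, 0.929, -0.0, -0.001]
wrist_force: [0.0, -0.5, -5.5]
gripper_width: 0.312
grasp_force: 79.8
t 22.1 pos [ 0.635  -0.1054  0.3901] yaw 46.58 q [ 0.15  0.23  0.55 -0.   -1.89 -2.47] w 0.312 gf 79.8 zaxis [-0.001  0.    -1.   ]
shift now-axes [ 0.04 -0.13  4.94]
turn about tool z, units 0.07
shift after turn [ 0.04 -0.13  4.94]
```

```bash
python3 -m inch '[[0.04,-0.13,0.5,0,0,0.07],[0,0,0.8,0,0,0],[0,0,0.8,0,0,0],[0,0,0.8,0,0,0],[0,0,0.8,0,0,0]]' >/dev/null
python3 -m inch '[[0,0,0.7,0,0,0],[0,0,0.5,0,0,0],[0,0,0,0,0,0],[0,0,0,0,0,0]]'
python3 - <<'E'
from h import *
need([.632,-.107,.2665],46)
S=capture('scene');print([(n,[(np.round(d['location'],1).tolist(),round(d['confidence'],2)) for d in nets.pinpoint('scene',n)[:2]]) for n in('sample_mid','label','neck','lens')])
T=capture('top');W=capture('wrist')
for n,I,b in (('scene',S,(200,140,420,330)),('top',T,(300,100,420,270))): print(n,'grn',blobs(I,(50,80),100,40,b,6))
print('exp',proj('scene',[.632,-.107,.29]),proj('top',[.632,-.107,.29]),proj('scene',[.632,-.107,.165]))
print('tag scene',blobs(S,(15,35),120,60,(220,140,290,240),10),'top',blobs(T,(15,35),120,60,(390,265,450,320),10),proj('top',[.4668,-.226,.16]))
c=lambda I,x,y,w,h,k:cv2.resize(I[y:y+h,x:x+w],None,fx=k,fy=k)
cv2.imwrite('pics/c6.png',np.hstack([c(S,210,130,130,195,3)[:500],c(T,300,100,160,200,2.5)[:500]])[...,::-1])
E
```

```text
time: 23.0
tool_pos: [0.6321, -0.1072, 0.2689]
orientation: [0.376, 0.927, -0.0, 0.0]
wrist_force: [-0.4, 0.5, -4.0]
gripper_width: 0.313
grasp_force: 79.8
t 23.0 pos [ 0.6321 -0.1072  0.2689] yaw 45.8 q [ 0.14  0.15  0.24  0.   -1.66 -2.49] w 0.313 gf 79.8 zaxis [ 0. -0. -1.]
shift now-axes [0.01 0.   0.09]
turn about tool z, units -0.02
shift after turn [0.01 0.   0.09]
[('sample_mid', [([279.3, 238.3], 0.67), ([500.3, 257.2], 0.3)]), ('label', [([283.1, 252.3], 0.71)]), ('neck', [([276.4, 208.6], 0.56)]), ('lens', [([280.7, 307.9], 0.92)])]
scene grn [([271.7, 199.2], [270, 195, 5, 9, 30]), ([279.8, 249.0], [279, 247, 3, 5, 8]), ([282.5, 248.5], [282, 247, 2, 4, 6])]
top grn []
exp [277.75856308 196.6685625 ] [371.88288824 200.81428502] [281.6274431 237.3756534]
tag scene [([247.3, 178.3], [235, 159, 30, 41, 453])] top [([419.8, 293.7], [400, 286, 36, 16, 361])] [420.59411766 293.76450655]
```

View pics/c6.png

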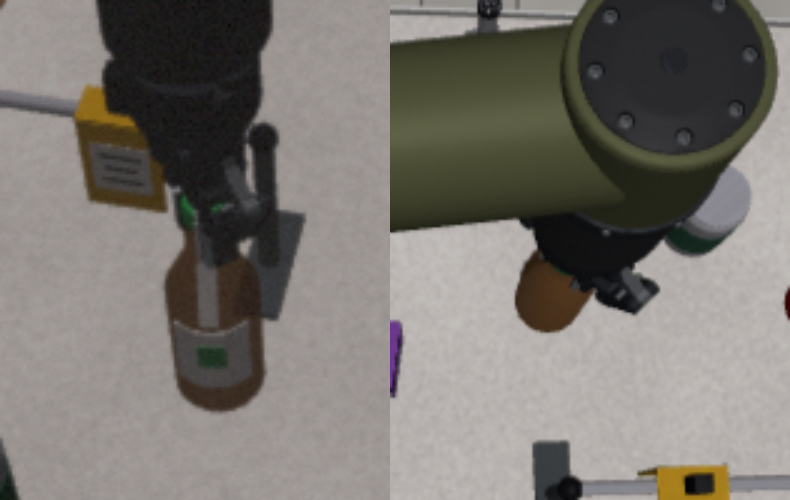

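The label faces the camera: scene crop label at (213,355), near the bottle's axis at (217,355). The tag still hangs on the bar at the mark, top(419.8,293.7) against (420.6,293.8) expected. I'll settle and hand in.

```bash
python3 -m inch '[[0,0,0.06,0,0,0],[0,0,0,0,0,0],[0,0,0,0,0,0],[0,0,0,0,0,0],[0,0,0,0,0,0]]'; python3 -c "
from workcell import *
print(r.finish_job())"
```

```text
time: 23.85
tool_pos: [0.632, -0.107, 0.2667]
orientation: [0.377, 0.926, 0.0, -0.0]
wrist_force: [-0.4, 0.1, -5.4]
gripper_width: 0.312
grasp_force: 79.8
the job is handed in; nothing more can be done
None
```

The job is handed in, but the hand-in returned no verdict: the yellow tag was slid from the red band to the blue mark and hangs free there, and the green-capped bottle is held upright 15 cm in front of the lens with its label facing it (23.9 s used).

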